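# Close the blender, pulse it, and open the feed cap

## Task

Close the blender: pick up its black lid by the grey feed cap that is locked in it, lower it square into the jar until it is fully home, and let go. Then press the red pulse paddle all the way down to its stop for about half a second and let it spring back; never press it while the lid is off. Last, turn the feed cap counter-clockwise until it unlocks, lift the cap alone straight out, leaving the lid fully seated, and finish while holding the cap in the gripper at least 5 cm up out of the lid; do not disturb the things standing around.

Things in the scene. Friction and masses are not known exactly. Their poses are not given: they have to be found in the camera images.
- cap_grip (a point): Light grey feed cap, the outer one of two nested lids (60 g, loose). Centre of its upright bar grip, half-way up. Bar 52 mm long along x, 22 mm thick along y (pinch across y from above), 29 mm tall; its top is 14.5 mm above this point. It stands on a round disc (diameter 69 mm, 5 mm thick) whose top is 14 mm below this point and whose underside, 19 mm below, lies on the lid. z up.
- cap_lugs (a point): On the axis of the feed cap, 29 mm below cap_grip, amid its three bayonet lugs, which sit under the lid's lip with 1.5 mm of play up and down. Locked as found: bar parallel to the lid's x, the cap carries the lid. Turned 50 deg counter-clockwise (from above) relative to the lid (44 to 56 will do, stop near 58) it lifts out, almost without resistance; it is clear after rising 15 mm.
- lid_seat (a point): Black square blender lid, the inner lid (about 160 g, loose). Flange 106 x 106 mm, 6 mm thick; this point is the centre of the flange's underside. x and y run along its sides, z up. At the start this point is 18 mm above the worktop. It fits the jar in any of four quarter turns; fully home, this point lies at jar_mouth and the lid cannot turn.
- lid_skirt (a point): Centre of the lower edge of the lid's square skirt, 18 mm below lid_seat. The skirt goes into the jar: 85 mm wide at the flange, tapering to 79 mm here. At the start the lid stands on it on the worktop.
- jar_mouth (a point): Centre of the square mouth of the clear jar, in the plane of its rim, 195 mm above the worktop. 88 x 88 mm inside at the rim, tapering to 82 mm at 22 mm depth: the skirt has about 4 mm of play each side on entering, 1.5 mm when home. Rim 100 x 100 mm outside. x and y run along its sides, z up; -x is the front, with the paddle; a dark handle on the +y side reaches 94 mm out, below the rim.
- blender: The blender, fixed to the worktop: cream rounded base 156 x 156 mm, 88 mm tall, under the jar, and a low deck in front (112 mm wide, 44 mm tall) that reaches 186 mm from the jar axis and holds the paddle. Origin on the worktop under the jar's centre, axes as jar_mouth.
- paddle_pad (a point): Point on the top face of the red pulse paddle, on its ribs, 54 mm in front of its hinge and 139 mm in front of the jar axis, about 54 mm above the worktop at rest. Paddle 86 mm long (x), 78 mm wide, hinged along y at its rear edge, front edge raised. This point goes down about 8.5 mm to the stop, against a spring of about 2.5 N at first and 6 N at the stop.
- paddle (a joint): Angle of the pulse paddle: 0 at rest (up), 0.16 rad at its stop (level). It springs back when let go.
- salt: Salt shaker, 44 mm in diameter, 90 mm tall, bystander; origin under its centre.
- jam: Jam jar with yellow lid, 69 mm wide, 88 mm tall, bystander; origin under its centre.
- oil: Oil bottle with yellow cap, 60 mm wide, 273 mm tall, bystander; origin under its centre.
Mind the look-alikes: they are no part of the job. Of the things that look like the part that bears cap_grip, the middle-sized one is meant.

How it is judged (in metres and radians):
On the way, in this order (a step that is already met when the one before it is completed fails the run):
1. the lid is fully seated in the jar with the feed cap still in it, and let go (horizontal distance between lid_seat and jar_mouth below 0.004 m and z of lid_seat in the frame of jar_mouth between -0.003 and 0.003 m and angle between lid_seat's own z axis and vertical below 0.04 rad and z of cap_grip in the frame of lid_seat below 0.03 m and contact force between the fingers and cap below 0.1 N and value of joint paddle below 0.03 rad), for 0.2 s.
2. the pulse paddle is pressed down to its stop, with the lid seated and the cap in it (horizontal distance between lid_seat and jar_mouth below 0.004 m and z of lid_seat in the frame of jar_mouth between -0.003 and 0.003 m and angle between lid_seat's own z axis and vertical below 0.04 rad and z of cap_grip in the frame of lid_seat below 0.03 m and value of joint paddle above 0.145 rad), for 0.2 s.
3. the paddle is let up again while the cap is still in the seated lid (horizontal distance between lid_seat and jar_mouth below 0.004 m and z of lid_seat in the frame of jar_mouth between -0.003 and 0.003 m and angle between lid_seat's own z axis and vertical below 0.04 rad and z of cap_grip in the frame of lid_seat below 0.03 m and value of joint paddle below 0.03 rad), for 0.1 s.
At the end, for the whole second after the job is handed in: The lid is fully seated (within 4 mm sideways and 3 mm in height, level within 0.04 rad) and at rest; the feed cap is gripped by the fingers, at rest, upright within 0.5 rad, at least 40 mm above its place in the lid and touching neither lid nor blender; the paddle has sprung back up (horizontal distance between lid_seat and jar_mouth below 0.004 m and z of lid_seat in the frame of jar_mouth between -0.003 and 0.003 m and angle between lid_seat's own z axis and vertical below 0.04 rad and z of cap_grip in the frame of lid_seat above 0.065 m and contact force between the fingers and cap above 1 N and contact force between cap and lid below 0.05 N and contact force between cap and blender below 0.05 N and angle between cap_grip's own z axis and vertical below 0.5 rad and linear speed of cap below 0.03 m/s and linear speed of lid below 0.02 m/s and value of joint paddle below 0.03 rad); the arm keeps its last pose, push and grip.
It fails at once if the pulse paddle is pressed while the lid is not on the jar (value of joint paddle above 0.06 rad and distance between lid_seat and jar_mouth above 0.01 m).
It fails at once if the cap is taken out of the lid while the lid is not on the jar, or the lid comes up with it (z of cap_grip in the frame of lid_seat above 0.04 m and distance between lid_seat and jar_mouth above 0.01 m).
It fails at once if the lid is dropped onto the jar instead of being lowered into it, or is knocked out of it (contact force between the fingers and cap below 0.1 N and horizontal distance between lid_seat and jar_mouth below 0.06 m and z of lid_seat in the frame of jar_mouth above 0.014 m).
It fails at once if the salt shaker, jam jar or oil bottle is disturbed (moved more than 25 mm or tipped) (distance of any of salt, jam, oil from where it was at the start of the episode above 0.025 m or angle between any of salt, jam, oil's own z axis and vertical above 0.3 rad).
It also fails if it takes over 72 s, if anything falls off the work surface, if the arm or the gripper's body presses on something with over 40 N, if the wrist force passes 120 N, or if a joint passes its speed limit or range.

## Robot

A 6-joint arm with a two-finger parallel gripper is mounted at the origin on a cart in front of the work surface, level with it; the furniture and walls round the work are solid. World frame = base frame: x ahead of the robot, y to its left, z up, the work surface at z = 0. Lengths are in m, angles in degrees, forces in N, time in s.
With the tool pointing down it reaches from about 0.3 to 0.75 m from the base axis. Payload 8.5 kg.
Tool frame: the origin (TCP) lies between the finger pads; the fingertips stand 19 mm ahead of it and the grasp point (between the pads) is the TCP; z points along the fingers, y is the line along which they close (so a half turn about z gives the same grasp; the last joint's range is limited). The gripper opens to 85 mm and grips with 20 to 120 N. Pads are 22 mm wide; open, the fingers measure 114 mm over their backs; the gripper's body (76 mm by 85 mm) begins 54 mm behind the grasp point. The pads swing forward as they close: fully open they stand 13 mm farther back than shut.
Start: joints at [-75.705, 21.807, 74.336, -0, 83.858, -12.336], TCP at [0.247, -0.492, 0.25] pointing down, gripper open.
Joint ranges: [-178.18, 178.18], [-50.72, 133.34], [12.68, 142.11], [-81.47, 261.47], [9.98, 163.14], [-165.26, 165.26]. Speed limits (degrees/s): [136.94, 136.94, 180, 180, 180, 180].

## Interface

Orientations are given as a 3x3 rotation matrix whose columns are the frame's x, y, z axes.
In Python, from rig import env, optics gives the robot as it stands.
- The arm moves only by the tool arm_command, never from a script. Its argument "commands" is one flat list of numbers, 7 for each row, row after row: the closure, from -1 (fully open) to 1 (shut), so that 0 is half open, then the shift along the tool's x, y, z as a fraction of full scale, then the turn, a rotation vector about the tool's x, y, z as a fraction of full scale. A call has 1 to 12 rows; each row is the pose to reach, as a shift and turn from the pose commanded when the call began, along the tool's axes at that moment; what a row does not reach only later rows make up. Full scale, the value 1, is 500 mm for a shift and 120 degrees for a turn. A row lasts 1/12 s, in which the tool goes at most 41.7 mm and 7.16 degrees, less where a joint would pass 70% of its speed; a pose out of reach is approached as far as the arm can. A call with a number of a shift or a turn outside -1 to 1 is refused whole. A call with a gripper value outside its range is refused whole. The fingers move at their own pace and stop on an object; "newtons" is the grip in N (left out, the last holds). Time passes only in rows, so rows that repeat a pose let the fingers close. It gives the time, the measured TCP pose, the force, the opening and the grip force at its end, in the units of the state.
- env.observe(): the state, without advancing time (a new reading comes with each control period).
- optics.get_image(name): name is "scene" or "top"; returns a dict with "image" (400x640x3 uint8, red, green, blue), "intrinsics" (3x3 intrinsics, pixels), "origin" and "orientation" of the camera in the world. Camera axes: x right, y down, z forward; pixel columns grow to the right and rows downward; lengths in m; the calibration is good to about 2 mm. A picture is of the moment at which its call begins. There is no depth.
- env.close_job(): hands the job in; it is judged then, once.
The state is a dict: "time_s": time; "q": joint angles; "qvel": joint speeds; "joint_efforts": joint torques, N m; "position": TCP position; "tool_rot": TCP orientation; "ft_force": force on the tool from outside, world axes, zero at the start; "wrist_torque": the same for the moment, N m; "grip_width": finger opening in m; "gripper_force": force on a finger pad.
Only numpy, scipy, OpenCV 4.12 (cv2) and the standard library are available. Lean on these libraries where they do the work, as an engineer would, in place of code of your own. Each camera call takes 0.05 s, during which the arm holds its last target. There are 200 camera calls.

## Working session

There is one attempt and no reset: what is moved stays moved. The work goes in short steps, Python scripts to look and compute and a tool call to move; the robot and the scene stay as the last step left them, time stands still between calls to the robot, and variables do not carry over. Pictures are saved under pics/ and viewed, at most 10 in all, crops included, and the job is handed in when it is done.

Besides the shell and the picture viewer there is one more tool, called after "Request:" in YAML: its name, and indented under it one key for each argument. arm_command: Moves the arm, as the interface text tells. Shift numbers are shares of 500 mm and turn numbers shares of 120 degrees, none past 1 either way. Its arguments: {"type":"object","properties":{"commands":{"type":"array","items":{"type":"number"}},"newtons":{"type":"number"}},"required":["commands"]}

```bash
mkdir -p pics
cat > h.py <<'E'
import numpy as np, cv2
from rig import env, optics
def snap(name,fn):
    d=optics.get_image(name); cv2.imwrite('pics/'+fn,d['image'][:,:,::-1]); np.savez('pics/'+fn+'.npz',**d); return d
def load(fn): return np.load('pics/'+fn+'.npz')
def onz(d,u,v,z):
    r=d['orientation']@np.linalg.solve(d['intrinsics'],[u,v,1.]); o=d['origin']
    return o+r*(z-o[2])/r[2]
def proj(d,p):
    c=d['orientation'].T@(np.asarray(p)-d['origin']); c=d['intrinsics']@c; return c[:2]/c[2]
E
python3 - <<'E'
from h import *
for n in('top','scene'):
    d=snap(n,n+'0.png'); print(n,d['intrinsics'].tolist(),d['origin'],d['orientation'].round(3).tolist())
s=env.observe(); print(s['time_s'],s['position'],s['tool_rot'],s['grip_width'],s['ft_force'])
E
```

```text
top [[436.7794866575085, 0.0, 320.6133307987611], [0.0, 436.7794866575085, 201.84357626369845], [0.0, 0.0, 1.0]] [ 0.4363371  -0.12780861  1.17006331] [[0.016, -0.991, 0.133], [-1.0, -0.019, -0.019], [0.021, -0.132, -0.991]]
scene [[515.4724797081097, 0.0, 314.7436575204097], [0.0, 515.4724797081097, 194.53042861691452], [0.0, 0.0, 1.0]] [-0.36191447  0.33709627  0.87648163] [[-0.429, -0.527, 0.734], [-0.903, 0.23, -0.363], [0.022, -0.818, -0.574]]
0.1 [ 0.24646112 -0.49141156  0.24978441] [[ 8.93903121e-01  4.48260067e-01 -3.50750908e-04]
 [ 4.48260134e-01 -8.93902272e-01  1.25718862e-03]
 [ 2.50010419e-04 -1.28103248e-03 -9.99999148e-01]] 0.08549259384204234 [-0.0741004  -0.33072278 -0.62123431]
```

View pics/top0.png

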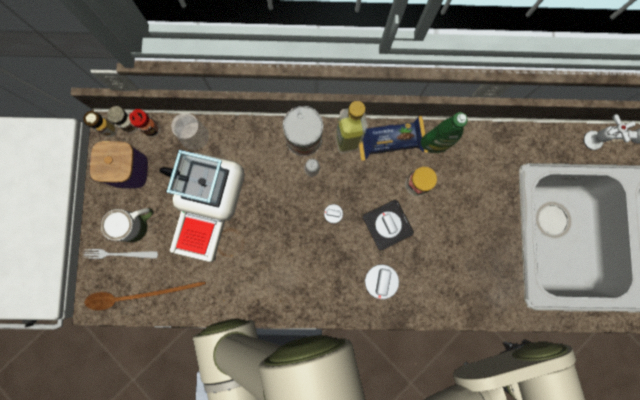

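View pics/scene0.png

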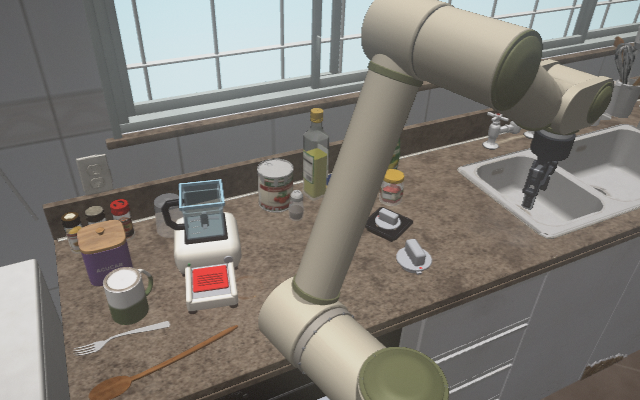

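The top view shows the black lid with its grey cap at (388,224). The decoy caps are at (334,213) and (382,281). The jar mouth is near (196,177) and the red paddle near (198,237). I'll zoom in to get the corners.

Run:
```python
from h import *
im=cv2.imread('pics/top0.png')
a=cv2.resize(im[190:260,350:430],None,fx=5,fy=5,interpolation=cv2.INTER_CUBIC)
b=cv2.resize(im[145:265,155:250],None,fx=4,fy=4,interpolation=cv2.INTER_CUBIC)
c=np.zeros((480,790,3),np.uint8); c[:350,:400]=a; c[:480,405:785]=b
cv2.imwrite('pics/z1.png',c)
d=load('top0.png')
g=cv2.cvtColor(im,cv2.COLOR_BGR2GRAY)
# lid flange: dark
m=((im.max(2)<60)).astype(np.uint8); m[:190]=0;m[260:]=0;m[:,:350]=0;m[:,430:]=0
cs,_=cv2.findContours(m,0,2); k=max(cs,key=cv2.contourArea); r=cv2.minAreaRect(k); print(r)
P=np.array([onz(d,u,v,.024)[:2] for u,v in cv2.boxPoints(r)]); print(P.round(4),P.mean(0),np.linalg.norm(np.diff(P,axis=0),axis=1))
# cap disc/bar bright
m=((im.min(2)>120)).astype(np.uint8); m[:195]=0;m[250:]=0;m[:,:365]=0;m[:,415:]=0
cs,_=cv2.findContours(m,0,2); k=max(cs,key=cv2.contourArea); r=cv2.minAreaRect(k); print(r, onz(d,*r[0],.03))
# paddle red
m=((im[:,:,2]>150)&(im[:,:,1]<90)).astype(np.uint8); m[:, :160]=0;m[:,240:]=0;m[:200]=0;m[270:]=0
cs,_=cv2.findContours(m,0,2); k=max(cs,key=cv2.contourArea); r=cv2.minAreaRect(k); print(r)
P=np.array([onz(d,u,v,.054)[:2] for u,v in cv2.boxPoints(r)]); print(P.round(4),P.mean(0),np.linalg.norm(np.diff(P,axis=0),axis=1))
```

```text
((388.2000427246094, 224.4000244140625), (39.35479736328125, 37.565940856933594), 63.43495178222656)
[[ 0.5561 -0.2613]
 [ 0.6026 -0.3507]
 [ 0.5098 -0.3966]
 [ 0.4644 -0.3077]] [ 0.53322769 -0.32909482] [0.10081866 0.10351553 0.09982226]
((388.0, 224.5), (25.0, 26.0), 90.0) [ 0.5321449  -0.32747629  0.03      ]
((194.8823699951172, 235.47061157226562), (30.55948829650879, 31.044557571411133), 14.03624439239502)
[[0.4641 0.2135]
 [0.5408 0.199 ]
 [0.5232 0.1229]
 [0.4467 0.1381]] [0.49368593 0.16836055] [0.07803738 0.07812177 0.07795026]
```

View pics/z1.png

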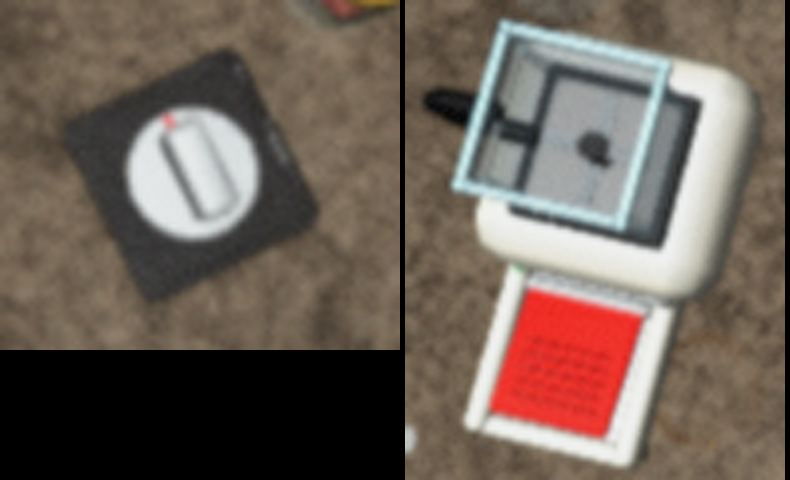

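The crop shows the flange corners in the left panel and the cyan rim quad in the right one. The bar lies along the lid's ~27° side direction. Next I'll fit the rim and the lid in both cameras.

Run:
```python
from h import *
from scipy.optimize import least_squares
im=cv2.imread('pics/top0.png'); T=load('top0.png'); S=load('scene0.png')
# rim outer corners from crop
px=np.array([[502,19],[671,63],[624,230],[453,189]],float); px[:,0]-=405
px=(px+.5)/4-.5+[155,145]
P=np.array([onz(T,u,v,.195)[:2] for u,v in px]); print(P.round(4),P.mean(0),np.linalg.norm(np.roll(P,-1,0)-P,axis=1))
def ang(P):
    e=np.roll(P,-1,0)-P; a=np.degrees(np.arctan2(e[:,1],e[:,0])); return a
print(ang(P))
# mask based
m=((im[:,:,0].astype(int)-im[:,:,2]>25)&(im[:,:,0]>120)).astype(np.uint8); m[:145]=0;m[215:]=0;m[:,:160]=0;m[:,230:]=0
k=cv2.convexHull(np.argwhere(m)[:,::-1].astype(np.int32)); r=cv2.minAreaRect(k)
W=np.array([onz(T,u,v,.195)[:2] for u,v in k[:,0]]).astype(np.float32); rw=cv2.minAreaRect(W*1000); print('mask',r,'world',rw)
for n,u,v,z in(('oil',352,148,0),('jam',424,179,.088),('salt',312,166,.09)): print(n,onz(T,u,v,z))
# overlay predictions in scene
sc=cv2.imread('pics/scene0.png')
def R(a): a=np.radians(a); return np.array([[np.cos(a),-np.sin(a)],[np.sin(a),np.cos(a)]])
def sq(c,a,h,z): return [np.r_[c+R(a)@(np.array(s)*h),z] for s in((1,1),(1,-1),(-1,-1),(-1,1))]
J=P.mean(0)
def draw(im,d,pts,off,f,col):
    q=np.array([(proj(d,p)-off+.5)*f-.5 for p in pts]); cv2.polylines(im,[q.round().astype(int)],True,col,1)
def crop(im,x,y,w,h,f): return cv2.resize(im[y:y+h,x:x+w],None,fx=f,fy=f,interpolation=cv2.INTER_CUBIC)
outs=[]
for d,i,boxes in((T,im,((160,145,80,70),(350,190,80,70))),(S,sc,((165,170,80,70),(350,195,80,70)))):
    row=[]
    for b in boxes:
        c=crop(i,*b,5); o=np.array(b[:2])
        draw(c,d,sq(J,-12.5,.05,.195),o,5,(0,0,255))
        draw(c,d,sq(np.array([.5327,-.3285]),26.7,.053,.024),o,5,(0,255,0))
        g=np.array([.5327,-.3285]); a=R(26.7)
        draw(c,d,[np.r_[g+a@np.array(s),.0575] for s in((.026,.011),(.026,-.011),(-.026,-.011),(-.026,.011))],o,5,(255,0,0))
        row.append(c)
    outs.append(np.hstack(row))
cv2.imwrite('pics/ov.png',cv2.resize(np.vstack(outs),(685,600)))
```

```text
[[0.6809 0.1777]
 [0.6574 0.0809]
 [0.5614 0.1027]
 [0.5827 0.1992]] [0.62062102 0.14012158] [0.09956687 0.09848617 0.0988364  0.10053693]
[-103.66743893  167.21395827   77.51342035  -12.37568784]
mask ((193.94119262695312, 175.73529052734375), (45.35416030883789, 43.656410217285156), 14.03624439239502) world ((621.11962890625, 140.56002807617188), (101.2778091430664, 99.29267883300781), 76.89505004882812)
oil [ 0.74393295 -0.23423112  0.        ]
jam [ 0.64427656 -0.40922912  0.088     ]
salt [ 0.67152688 -0.12531881  0.09      ]
```

View pics/ov.png

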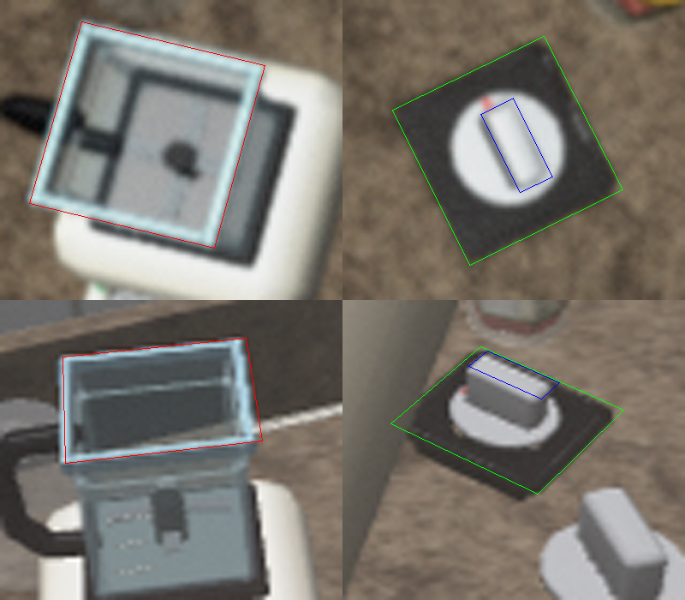

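Both overlays agree with the image to about 1 mm. The lid and cap are at (0.533,-0.3285) with yaw 27°, and the jar is at (0.6205,0.140) with yaw -12.5°. Tool yaw is already 26.6°, so I'll move above the cap.

Request:
arm_command:
  commands: [-1,0.657,-0.036,0.08,0,0,0,-1,0.657,-0.036,0.08,0,0,0,-1,0.657,-0.036,0.08,0,0,0,-1,0.657,-0.036,0.08,0,0,0,-1,0.657,-0.036,0.08,0,0,0,-1,0.657,-0.036,0.08,0,0,0,-1,0.657,-0.036,0.08,0,0,0,-1,0.657,-0.036,0.08,0,0,0,-1,0.657,-0.036,0.08,0,0,0,-1,0.657,-0.036,0.28,0,0,0,-1,0.657,-0.036,0.28,0,0,0,-1,0.657,-0.036,0.28,0,0,0]
  newtons: 40

```text
time_s: 1.1
position: [0.5303, -0.3266, 0.1049]
tool_rot: [[0.894, 0.449, -0.006], [0.449, -0.894, 0.005], [-0.003, -0.007, -1.0]]
ft_force: [0.0, 0.2, -0.8]
grip_width: 0.0853
gripper_force: 0.0
```

Request:
arm_command:
  commands: [-1,0,0,0,0,0,0,-1,0,0,0,0,0,0,-1,0,0,0.05,0,0,0,-1,0,0,0.06,0,0,0,-1,0,0,0.06,0,0,0,-1,0,0,0.06,0,0,0]

```text
time_s: 1.6
position: [0.5325, -0.3288, 0.0819]
tool_rot: [[0.894, 0.448, 0.001], [0.448, -0.894, -0.001], [0.001, 0.002, -1.0]]
ft_force: [0.5, -0.8, 0.4]
grip_width: 0.0852
gripper_force: 0.0
```

Run:
```python
from h import *
s=env.observe(); print(s['position'],s['tool_rot'].round(4) if hasattr(s['tool_rot'],'round') else s['tool_rot'],s['q'])
T=snap('top','t1.png');S=snap('scene','s1.png')
o=[cv2.resize(cv2.imread('pics/'+f)[y:y+100,x:x+130],None,fx=3,fy=3,interpolation=cv2.INTER_CUBIC) for f,x,y in(('t1.png',325,175),('s1.png',325,160))]
cv2.imwrite('pics/z2.png',np.hstack(o)); print(proj(T,s['position']),proj(S,s['position']))
```

```text
[ 0.53249115 -0.32880762  0.08187767] [[ 8.940e-01  4.481e-01  1.400e-03]
 [ 4.481e-01 -8.940e-01 -1.300e-03]
 [ 7.000e-04  1.800e-03 -1.000e+00]] [-4.25166504e+01  3.81483954e+01  7.48972245e+01  5.33604067e-04
  6.68465616e+01  2.08610013e+01]
[392.1334853 222.7003962] [390.66745325 204.50286614]
```

View pics/z2.png

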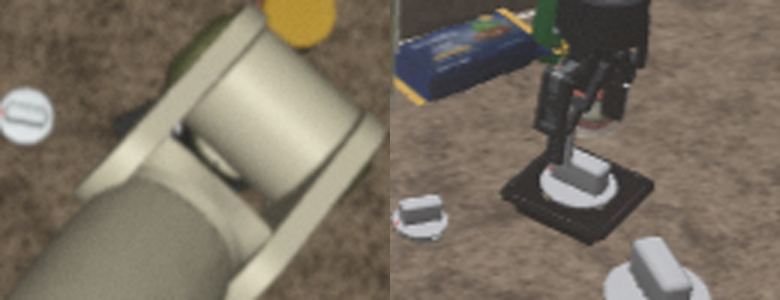

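The view shows the fingers straddling the grey bar, centred. I'll lower the arm and grip.

Request:
arm_command:
  commands: [-1,0,0,0.04,0,0,0,-1,0,0,0.057,0,0,0,-1,0,0,0.057,0,0,0,1,0,0,0.057,0,0,0,1,0,0,0.057,0,0,0,1,0,0,0.057,0,0,0,1,0,0,0.057,0,0,0,1,0,0,0.057,0,0,0,1,0,0,0.057,0,0,0,1,0,0,0.057,0,0,0,1,0,0,0.057,0,0,0,1,0,0,0.057,0,0,0]
  newtons: 40

```text
time_s: 2.7
position: [0.5323, -0.3284, 0.0524]
tool_rot: [[0.894, 0.448, 0.001], [0.448, -0.894, -0.001], [0.0, 0.001, -1.0]]
ft_force: [0.3, 0.3, 5.6]
grip_width: 0.0212
gripper_force: 40.2
```

Gripped at 21.2 mm with 40 N. Lifting straight up now.

Request:
arm_command:
  commands: [1,0,0,-0.02,0,0,0,1,0,0,-0.06,0,0,0,1,0,0,-0.12,0,0,0,1,0,0,-0.19,0,0,0,1,0,0,-0.26,0,0,0,1,0,0,-0.33,0,0,0,1,0,0,-0.4,0,0,0,1,0,0,-0.46,0,0,0,1,0,0,-0.497,0,0,0,1,0,0,-0.497,0,0,0]
  newtons: 60

```text
time_s: 3.53
position: [0.5326, -0.3286, 0.3049]
tool_rot: [[0.894, 0.448, 0.005], [0.448, -0.894, -0.005], [0.003, 0.007, -1.0]]
ft_force: [0.2, -0.3, -3.1]
grip_width: 0.0209
gripper_force: 60.6
```

Request:
arm_command:
  commands: [1,0.017,-0.023,0,0,0,0.01,1,0.052,-0.068,0,0,0,0.029,1,0.098,-0.129,0,0,0,0.055,1,0.144,-0.19,0,0,0,0.082,1,0.19,-0.25,0,0,0,0.108,1,0.242,-0.319,0,0,0,0.137,1,0.289,-0.38,0,0,0,0.163,1,0.335,-0.44,0,0,0,0.189,1,0.381,-0.501,0,0,0,0.215,1,0.427,-0.562,0,0,0,0.241,1,0.473,-0.622,0,0,0,0.267,1,0.514,-0.676,0,0,0,0.326]

```text
time_s: 4.53
position: [0.6098, 0.0915, 0.2983]
tool_rot: [[0.976, -0.218, -0.004], [-0.218, -0.976, 0.0], [-0.004, 0.0, -1.0]]
ft_force: [1.1, -0.2, -2.5]
grip_width: 0.0209
gripper_force: 60.5
```

Request:
arm_command:
  commands: [1,-0.002,-0.05,0,0,0,0,1,-0.003,-0.08,0,0,0,0,1,-0.004,-0.104,0.02,0,0,0,1,-0.004,-0.104,0.04,0,0,0,1,-0.004,-0.104,0.04,0,0,0,1,-0.004,-0.104,0.04,0,0,0]

```text
time_s: 5.03
position: [0.6194, 0.1393, 0.2789]
tool_rot: [[0.976, -0.217, -0.003], [-0.217, -0.976, -0.0], [-0.003, 0.001, -1.0]]
ft_force: [0.9, -0.3, -2.4]
grip_width: 0.0206
gripper_force: 60.5
```

Run:
```python
from h import *
s=env.observe(); print(s['position'],s['tool_rot'].round(4),s['q'])
T=snap('top','t2.png');S=snap('scene','s2.png')
R=s['tool_rot']; p=s['position']
lid=p-np.array([0,0,.0515-.018]) # lid_seat
print('lid_seat',lid)
def sq(c,h,z): 
    x=R[:,0];y=R[:,1]; return [np.r_[(c+a*h*x+b*h*y)[:2],z] for a,b in((1,1),(1,-1),(-1,-1),(-1,1))]
def Rz(a): a=np.radians(a); return np.array([[np.cos(a),-np.sin(a)],[np.sin(a),np.cos(a)]])
J=np.array([.6205,.140])
rim=[np.r_[J+Rz(-12.5)@(np.array(t)*.05),.195] for t in((1,1),(1,-1),(-1,-1),(-1,1))]
o=[]
for f,d,x,y in(('t2.png',T,145,125),('s2.png',S,145,120)):
    c=cv2.resize(cv2.imread('pics/'+f)[y:y+110,x:x+110],None,fx=3.6,fy=3.6,interpolation=cv2.INTER_CUBIC)
    for pts,col in((rim,(0,0,255)),(sq(lid,.053,lid[2]),(0,255,0)),(sq(lid,.0395,lid[2]-.018),(255,0,255))):
        q=np.array([(proj(d,t)-[x,y]+.5)*3.6-.5 for t in pts]); cv2.polylines(c,[q.round().astype(int)],True,col,1)
    o.append(c)
cv2.imwrite('pics/z3.png',np.hstack(o))
```

```text
[0.61936717 0.13934144 0.27892975] [[ 9.762e-01 -2.169e-01 -2.800e-03]
 [-2.169e-01 -9.762e-01 -5.000e-04]
 [-2.600e-03  1.100e-03 -1.000e+00]] [ 2.02100708e+00  2.98668835e+01  5.61584003e+01 -2.11432610e-02
  9.41353136e+01  1.04544521e+02]
lid_seat [0.61936717 0.13934144 0.24542975]
```

View pics/z3.png

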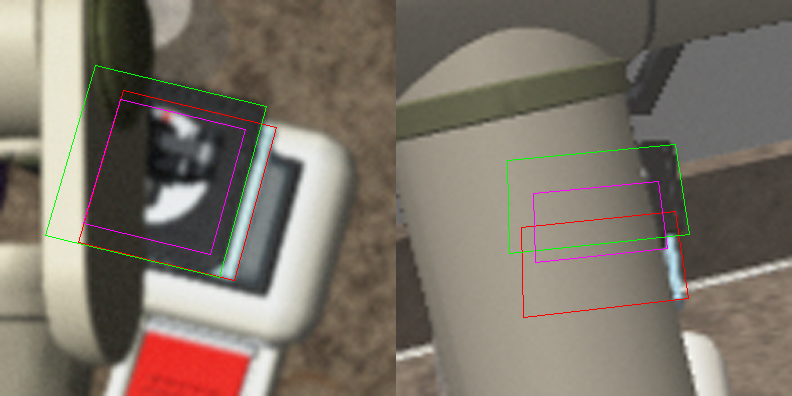

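The lid lines up with the predicted square and the jar rim. Lowering slowly.

Request:
arm_command:
  commands: [1,0,0,0.02,0,0,0,1,0,0,0.04,0,0,0,1,0,0,0.055,0,0,0,1,0,0,0.065,0,0,0,1,0,0,0.075,0,0,0,1,0,0,0.082,0,0,0,1,0,0,0.088,0,0,0,1,0,0,0.088,0,0,0]

```text
time_s: 5.8
position: [0.6195, 0.1402, 0.2357]
tool_rot: [[0.976, -0.216, -0.001], [-0.216, -0.976, -0.0], [-0.001, 0.0, -1.0]]
ft_force: [-0.8, -0.6, -3.3]
grip_width: 0.0207
gripper_force: 60.5
```

Request:
arm_command:
  commands: [1,0,0,0.004,0,0,0,1,0,0,0.008,0,0,0,1,0,0,0.011,0,0,0,1,0,0,0.014,0,0,0,1,0,0,0.014,0,0,0,1,0,0,0.014,0,0,0]

```text
time_s: 6.3
position: [0.6197, 0.1402, 0.2296]
tool_rot: [[0.976, -0.216, 0.001], [-0.216, -0.976, -0.0], [0.001, -0.0, -1.0]]
ft_force: [0.7, 1.3, 0.1]
grip_width: 0.0208
gripper_force: 60.8
```

Request:
arm_command:
  commands: [1,0,0,0.002,0,0,0,1,0,0,0.004,0,0,0,1,0,0,0.004,0,0,0]

```text
time_s: 6.55
position: [0.6197, 0.1402, 0.2296]
tool_rot: [[0.976, -0.216, 0.003], [-0.216, -0.976, -0.0], [0.003, -0.001, -1.0]]
ft_force: [-2.3, 0.5, 10.6]
grip_width: 0.0206
gripper_force: 62.4
```

The lid bottoms out at TCP z 0.2296, against 0.2294 expected for fully home. I'll ease off, open and rise.

Request:
arm_command:
  commands: [1,0,0,-0.004,0,0,0,1,0,0,-0.004,0,0,0,-1,0,0,-0.004,0,0,0,-1,0,0,-0.004,0,0,0,-1,0,0,-0.004,0,0,0,-1,0,0,-0.004,0,0,0,-1,0,0,-0.004,0,0,0,-1,0,0,-0.004,0,0,0,-1,0,0,-0.004,0,0,0,-1,0,0,-0.04,0,0,0,-1,0,0,-0.1,0,0,0,-1,0,0,-0.16,0,0,0]

```text
time_s: 7.55
position: [0.6193, 0.1402, 0.3077]
tool_rot: [[0.976, -0.216, -0.002], [-0.216, -0.976, -0.0], [-0.002, 0.001, -1.0]]
ft_force: [0.9, -0.1, 0.5]
grip_width: 0.0856
gripper_force: 0.0
```

Request:
arm_command:
  commands: [1,-0.06,0,0,0,0,0,1,-0.14,0,0,0,0,0,1,-0.22,0,0,0,0,0,1,-0.3,0,0,0,0,0,1,-0.3,0,0,0,0,0,1,-0.3,0,0.06,0,0,0,1,-0.3,0,0.12,0,0,0,1,-0.3,0,0.18,0,0,0,1,-0.3,0,0.24,0,0,0,1,-0.3,0,0.3,0,0,0,1,-0.3,0,0.3,0,0,0]
  newtons: 20

```text
time_s: 8.47
position: [0.4709, 0.1723, 0.1529]
tool_rot: [[0.976, -0.216, -0.009], [-0.216, -0.976, -0.001], [-0.009, 0.003, -1.0]]
ft_force: [-1.0, -0.8, -1.3]
grip_width: 0.0002
gripper_force: 0.0
```

Run:
```python
from h import *
s=env.observe(); print(s['position'],s['ft_force'],s['grip_width'])
T=snap('top','t3.png');S=snap('scene','s3.png')
def Rz(a): a=np.radians(a); return np.array([[np.cos(a),-np.sin(a)],[np.sin(a),np.cos(a)]])
J=np.array([.6205,.140])
def sq(h,z): return [np.r_[J+Rz(-12.5)@(np.array(t)*h),z] for t in((1,1),(1,-1),(-1,-1),(-1,1))]
tip=s['position']-[0,0,.019]; o=[]
for f,d,x,y in(('t3.png',T,145,125),('s3.png',S,145,160)):
    f_=cv2.imread('pics/'+f)[y:y+150,x:x+110]; k=3.6
    c=cv2.resize(f_,None,fx=k,fy=k,interpolation=cv2.INTER_CUBIC)
    for pts,col in((sq(.05,.195),(0,0,255)),(sq(.053,.201),(0,255,0))):
        q=np.array([(proj(d,t)-[x,y]+.5)*k-.5 for t in pts]); cv2.polylines(c,[q.round().astype(int)],True,col,1)
    q=((proj(d,np.r_[tip[:2],.0555])-[x,y]+.5)*k-.5).round().astype(int); cv2.circle(c,tuple(int(v) for v in q),4,(255,0,0),-1)
    o.append(c)
cv2.imwrite('pics/z4.png',np.hstack(o))
```

```text
[0.47087529 0.17232885 0.15288164] [-0.99663392 -0.79427059 -1.32531283] 0.00015042640322820292
```

View pics/z4.png

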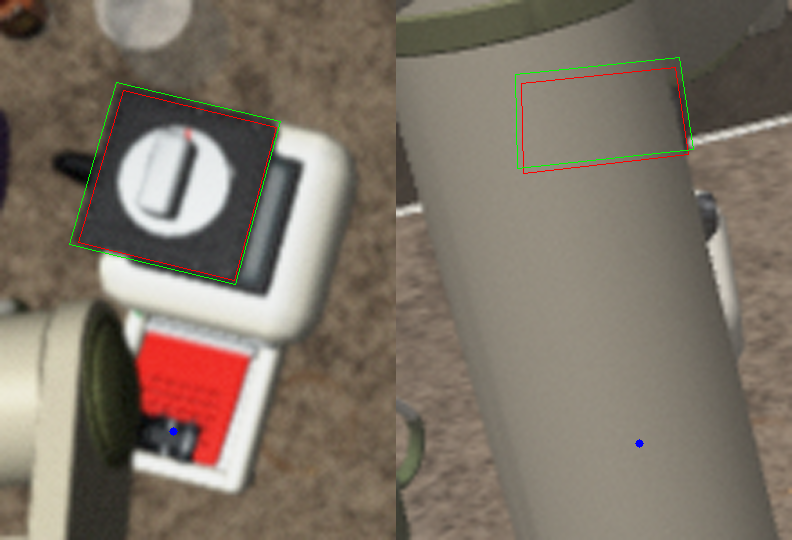

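The lid matches the home outline in the top view, and the press point (173,432) is on the front of the red paddle. Pressing now.

Request:
arm_command:
  commands: [1,0,0,0.05,0,0,0,1,0,0,0.1,0,0,0,1,0,0,0.14,0,0,0,1,0,0,0.16,0,0,0,1,0,0,0.17,0,0,0,1,0,0,0.176,0,0,0,1,0,0,0.182,0,0,0,1,0,0,0.186,0,0,0,1,0,0,0.186,0,0,0]

```text
time_s: 9.32
position: [0.4736, 0.1729, 0.0651]
tool_rot: [[0.976, -0.216, 0.002], [-0.216, -0.976, 0.0], [0.001, -0.001, -1.0]]
ft_force: [-1.7, 0.8, 3.8]
grip_width: -0.0001
gripper_force: 2.1
```

Request:
arm_command:
  commands: [1,0,0,0.003,0,0,0,1,0,0,0.006,0,0,0,1,0,0,0.006,0,0,0,1,0,0,0.006,0,0,0,1,0,0,0.006,0,0,0,1,0,0,0.006,0,0,0]

```text
time_s: 9.82
position: [0.4735, 0.173, 0.063]
tool_rot: [[0.976, -0.216, 0.002], [-0.216, -0.976, 0.001], [0.002, -0.001, -1.0]]
ft_force: [-6.7, 2.8, 18.4]
grip_width: -0.0003
gripper_force: 9.4
```

18 N is well above the spring force, so the paddle is at its stop. I'll hold briefly, then rise.

Request:
arm_command:
  commands: [1,0,0,0,0,0,0,1,0,0,0,0,0,0,1,0,0,-0.01,0,0,0,1,0,0,-0.03,0,0,0,1,0,0,-0.1,0,0,0,1,0,0,-0.18,0,0,0,1,0,0,-0.26,0,0,0,-1,0,0,-0.34,0,0,0,-1,0,0,-0.42,0,0,0,-1,0,0,-0.48,0,0,0,-1,0,0,-0.48,0,0,0,-1,0,0,-0.48,0,0,0]

```text
time_s: 10.82
position: [0.4737, 0.1726, 0.3026]
tool_rot: [[0.976, -0.216, 0.004], [-0.216, -0.976, 0.0], [0.004, -0.001, -1.0]]
ft_force: [0.4, 0.8, -0.6]
grip_width: 0.0604
gripper_force: 0.0
```

Request:
arm_command:
  commands: [-1,0.06,0,0,0,0,0,-1,0.14,0,0,0,0,0,-1,0.22,0,0,0,0,0,-1,0.3,0,0,0,0,0,-1,0.3,0,0,0,0,0,-1,0.3,0,0,0,0,0,-1,0.3,0,0.05,0,0,0,-1,0.3,0,0.1,0,0,0,-1,0.3,0,0.13,0,0,0,-1,0.3,0,0.141,0,0,0,-1,0.3,0,0.141,0,0,0,-1,0.3,0,0.141,0,0,0]

```text
time_s: 11.82
position: [0.6193, 0.1405, 0.2317]
tool_rot: [[0.976, -0.216, 0.001], [-0.216, -0.976, -0.0], [0.001, -0.0, -1.0]]
ft_force: [-0.0, -0.3, 0.4]
grip_width: 0.085
gripper_force: 0.0
```

Request:
arm_command:
  commands: [1,0,0,0,0,0,0,1,0,0,0,0,0,0,1,0,0,0,0,0,0,1,0,0,0,0,0,0,1,0,0,0,0,0,0,1,0,0,0,0,0,0,1,0,0,0,0,0,0,1,0,0,0,0,0,0]
  newtons: 50

```text
time_s: 12.48
position: [0.6198, 0.1402, 0.2312]
tool_rot: [[0.976, -0.216, 0.001], [-0.216, -0.976, 0.0], [0.001, -0.0, -1.0]]
ft_force: [-0.8, -0.6, 3.1]
grip_width: 0.0211
gripper_force: 50.1
```

Gripped. Now turning 51° counter-clockwise from above, which is negative about the tool's z.

Request:
arm_command:
  commands: [1,0,0,-0.001,0,0,-0.03,1,0,0,-0.001,0,0,-0.075,1,0,0,-0.001,0,0,-0.125,1,0,0,-0.001,0,0,-0.175,1,0,0,-0.001,0,0,-0.225,1,0,0,-0.001,0,0,-0.275,1,0,0,-0.001,0,0,-0.325,1,0,0,-0.001,0,0,-0.37,1,0,0,-0.001,0,0,-0.4,1,0,0,-0.001,0,0,-0.425,1,0,0,-0.001,0,0,-0.425,1,0,0,-0.001,0,0,-0.425]

```text
time_s: 13.48
position: [0.6197, 0.1402, 0.2313]
tool_rot: [[0.783, 0.621, -0.0], [0.621, -0.783, -0.0], [-0.0, 0.0, -1.0]]
ft_force: [0.4, 0.4, 0.7]
grip_width: 0.0213
gripper_force: 49.8
```

Run:
```python
from h import *
s=env.observe(); print(s['position'],s['ft_force'],s['wrist_torque'],s['grip_width']); R=s['tool_rot']; print(np.degrees(np.arctan2(R[1][0],R[0][0])))
T=snap('top','t4.png'); k=5
c=cv2.resize(cv2.imread('pics/t4.png')[130:230,150:260],None,fx=k,fy=k,interpolation=cv2.INTER_CUBIC); cv2.imwrite('pics/z5.png',c)
```

```text
[0.6196564  0.14020547 0.23127171] [0.43357877 0.4483664  0.68841385] [-0.00226795 -0.00109074 -0.02153642] 0.021281953612494818
38.41866112314628
```

View pics/z5.png

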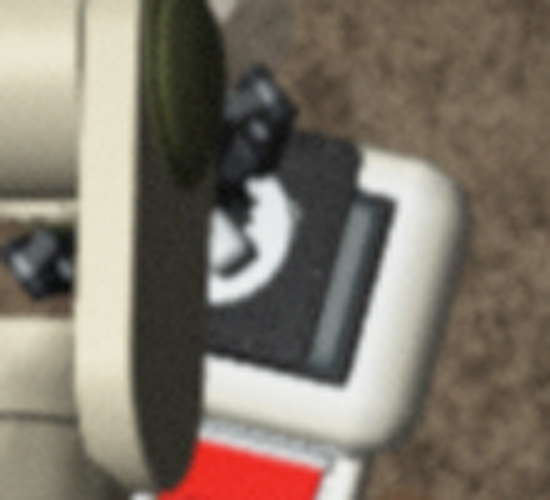

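The lid stayed square in the jar and the bar turned with the gripper. Lifting gently first while watching the force.

Request:
arm_command:
  commands: [1,0,0,-0.003,0,0,0,1,0,0,-0.006,0,0,0,1,0,0,-0.01,0,0,0,1,0,0,-0.01,0,0,0,1,0,0,-0.01,0,0,0]

```text
time_s: 13.95
position: [0.6196, 0.1402, 0.2364]
tool_rot: [[0.783, 0.622, 0.0], [0.622, -0.783, -0.0], [0.0, 0.0, -1.0]]
ft_force: [-0.1, -0.4, -1.0]
grip_width: 0.0211
gripper_force: 49.6
```

Request:
arm_command:
  commands: [1,0,0,-0.01,0,0,0,1,0,0,-0.02,0,0,0,1,0,0,-0.035,0,0,0,1,0,0,-0.055,0,0,0,1,0,0,-0.075,0,0,0,1,0,0,-0.1,0,0,0,1,0,0,-0.13,0,0,0,1,0,0,-0.16,0,0,0,1,0,0,-0.16,0,0,0,1,0,0,-0.16,0,0,0,1,0,0,-0.16,0,0,0,1,0,0,-0.16,0,0,0]

```text
time_s: 14.95
position: [0.6194, 0.1402, 0.3153]
tool_rot: [[0.782, 0.623, -0.002], [0.623, -0.782, -0.0], [-0.002, -0.001, -1.0]]
ft_force: [-0.2, -0.4, -0.2]
grip_width: 0.0209
gripper_force: 49.5
```

Run:
```python
from h import *
s=env.observe(); print(s['position'],s['ft_force'],s['grip_width'],s['gripper_force'])
T=snap('top','t5.png'); S=snap('scene','s5.png'); k=4.5
J=np.array([.6205,.140]); a=np.radians(-12.5); R=np.array([[np.cos(a),-np.sin(a)],[np.sin(a),np.cos(a)]])
o=[]
for f,d,x,y in(('t5.png',T,155,140),('s5.png',S,165,150)):
    c=cv2.resize(cv2.imread('pics/'+f)[y:y+100,x:x+85],None,fx=k,fy=k,interpolation=cv2.INTER_CUBIC)
    q=np.array([(proj(d,np.r_[J+R@(np.array(t)*.053),.201])-[x,y]+.5)*k-.5 for t in((1,1),(1,-1),(-1,-1),(-1,1))]); cv2.polylines(c,[q.round().astype(int)],True,(0,255,0),1); o.append(c)
cv2.imwrite('pics/z6.png',np.hstack(o))
```

```text
[0.61939738 0.14022956 0.31529844] [-0.20492278 -0.36796431 -0.18892532] 0.020928497371705348 49.47242796421051
```

View pics/z6.png

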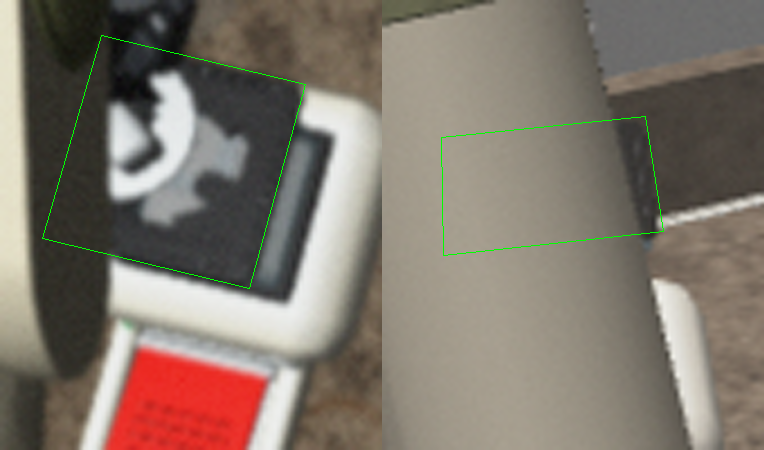

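The lid is still on its home outline, with the open hole showing at (200,170). The cap is held about 8 cm above it, and the paddle is up. Handing in.

```bash
python3 -c "
from rig import env
print(env.close_job())"
```

```text
the job is handed in; nothing more can be done
None
```

I finished the whole sequence and handed the job in at about 15 s of the 72 s: the lid is seated in the jar, the paddle was pressed to its stop and released, and the unlocked feed cap is held about 8 cm above the lid. The hand-in returned no verdict, and my last look showed the lid in place and the paddle up.

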